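Build the second vee support of a pipe fixture

TASK

Finish the pipe fixture on the bench by building a second support like the one already standing on it: first press the studded riser block fully home over the four bare studs of the plate, then press the vee block fully home over the riser's studs, so that each sits flush with no gap and the groove runs in line with the finished one. The studs have spring balls, so the blocks do not drop home by themselves; press them slowly and gently, do not drop or ram them on (no jolt above 150 N), and leave the tee piece standing where it is.

Things in the scene. Friction and masses are not known exactly. Their poses are not given: they have to be found in the camera images.
- fixture: Fixed steel plate 110 (x) x 260 (y) x 12 mm. Origin under its centre on the bench; z up, y along its length. At y = +80 mm stands the finished support (riser and vee block, top at 97 mm); at y = -80 mm are four bare studs.
- free_studs (a point): Centre of the four bare studs, on the plate's top face, 12 mm above the bench; axes as the fixture's. Studs: round, 16 mm diameter, 14 mm high, the upper 6 mm tapered to 8.4 mm, at x = +-11, y = +-26 mm. Each has a brass spring ball 2.5 mm proud in its outer y side, 5 mm above the plate. A block goes on with its length along y, either way round, until its rim rests on the plate.
- finished_vee (a point): Middle of the finished support's top, 97 mm above the bench; its groove runs along the fixture's y.
- riser_center (a point): Loose aluminium riser, 50 (x) x 80 (y) x 40 mm without studs, upright on the bench; point at its centre, 20 mm above its lower rim; z up, y along its length. Four studs like the plate's stand on top. Open pocket below: 40 x 70 mm, 15 mm deep, 1 mm clear of the studs all round. Grip across the 50 mm width, on the long flat sides. Fully home, this point is 20 mm above free_studs.
- riser_top (a point): Centre of the riser's top face between its studs, 40 mm above its rim; axes as the riser's. Its studs have the size, grid and spring balls of the plate's. A block hangs on the balls about 9 mm too high; pushing past them and on until the rim lands takes 8 to 20 N. The rim then lands on metal: stop there; a landing at 20 mm/s jolts by up to about 100 N.
- vee_center (a point): Loose aluminium vee block, 50 (x) x 80 (y) x 45 mm, upright on the bench; point at its centre, 22.5 mm above its lower rim; z up, y along its length and the 90 degree groove (34 mm wide, 17 mm deep) in its top. No studs. Pocket and grip as the riser's, weight of each 0.1 to 0.3 kg. Fully home on the riser, either way round, this point is 22.5 mm above riser_top.
- sample_tee: Polished tee piece standing upright, 46 x 85 x 100 mm, at the left. Bystander.
Mind the look-alikes: they are no part of the job. What is shaped like the part that bears vee_center but orange is not meant.

How it is judged:
By the outcome, as a careful person would: the job done as asked, in the order asked, and still so for the second after the job is handed in, with the robot touching nothing.
It also fails if it takes over 70 s, if anything falls off the work surface, if the arm or the gripper's body presses on something with over 40 N, if the wrist force passes 120 N, or if a joint passes its speed limit or range.

ROBOT

A 6-joint arm with a two-finger parallel gripper is mounted at the origin on a cart in front of the work surface, level with it; the furniture and walls round the work are solid. World frame = base frame: x ahead of the robot, y to its left, z up, the work surface at z = 0. Lengths are in m, angles in rad, forces in N, time in s.
With the tool pointing down it reaches from about 0.35 to 0.725 m from the base axis. Payload 6 kg.
Tool frame: the origin (TCP) lies at the very end of the fingers, on their centre line; the grasp point (between the pads) lies 19 mm behind it; z points along the fingers, y is the line along which they close (so a half turn about z gives the same grasp; the last joint's range is limited). The gripper opens to 85 mm and grips with 20 to 120 N. Pads are 22 mm wide; open, the fingers measure 114 mm over their backs; the gripper's body (76 mm by 85 mm) begins 54 mm behind the grasp point. The pads swing forward as they close: fully open they stand 13 mm farther back than shut.
Start: joints at [1.475, 0.04, 0.085, 0, -1.615, -0.334], TCP at [0.25, 0.545, 0.231] pointing down, gripper open.
Joint ranges: [-2.56, 2.56], [-1.29, 2.01], [-1.08, 1.49], [-3.29, 1.98], [-2.81, -0.18], [-2.99, 2.99]. Speed limits (rad/s): [2.57, 2.57, 3.01, 3.14, 3.14, 3.14].

INTERFACE

Orientations are given as a unit quaternion [x, y, z, w].
In Python, from bench import arm gives the robot as it stands. Calls block until the motion is done:
- arm.move_ptp(position, orientation): joint-space move of the TCP to a pose.
- arm.move_straight(position, attitude=None, feed=0.15): straight line of the TCP; attitude=None keeps the orientation; feed is the mean speed in m/s.
- arm.movej(angles): joint-space move.
- arm.let_go() and arm.close_gripper(): open the fingers fully, or close them until they stop; the grip force is fixed at half the most.
- arm.pause(seconds).
- arm.inverse_kinematics(position, orientation): joint angles nearest the present ones, or None.
- arm.get_obs(): the state.
- arm.read_camera(name): name is "scene" or "side" or "wrist"; returns a dict with "frame" (400x640x3 uint8, red, green, blue), "z_map" (400x640 float32, m along the optical axis (not along the pixel's ray), 0 where there is no reading), "fovy" (degrees; the focal length in pixels is half the picture's height over the tangent of half this angle, whatever the lens; pixels are square), "cx", "cy" (the principal point, pixels), "R" (3x3) and "t" (3): a world point X has camera coordinates R X + t; the wrist camera has in their place "mount" (4x4, takes a point from camera to tool coordinates, whose origin is the TCP and whose axes are the flange's). Camera axes: x right, y down, z forward; pixel columns grow to the right and rows downward; lengths in m; the calibration is good to about 2 mm. A picture is of the moment at which its call begins: read the wrist's pose just before it.
A pose or a line that the arm cannot do raises arm.Unreachable and nothing moves.
- arm.hand_in(): hands the job in; it is judged then, once.
The state is a dict: "time": time; "joints": joint angles; "qvel": joint speeds; "tau": joint torques, N m; "position": TCP position; "ee_rot": TCP orientation; "ft_force": force on the tool from outside, world axes, zero at the start; "moment": the same for the moment, N m; "opening": finger opening in m; "gripper_force": force on a finger pad.
Only numpy, scipy, OpenCV 4.12 (cv2) and the standard library are available. Lean on these libraries where they do the work, as an engineer would, in place of code of your own. Each camera call takes 0.05 s, during which the arm holds its last target. There are 200 camera calls.

## Working session

There is one attempt and no reset: what is moved stays moved. The work goes in short steps, each a Python script; the robot and the scene stay as the last script left them, time stands still between calls to the robot, and variables do not carry over. Pictures are saved under pics/ and viewed, at most 10 in all, crops included, and the job is handed in when it is done.

```bash
mkdir -p pics; ls; python3 - <<'E'
from bench import arm
import cv2,numpy as np,pickle
d={}
for n in("scene","side","wrist"):
    o=arm.get_obs();c=arm.read_camera(n);d[n]=(o,c)
    cv2.imwrite(f"pics/{n}0.png",c["frame"][:,:,::-1])
    print(n,c["fovy"],c["cx"],c["cy"],(c["z_map"]>0).mean(),c.get("R"),c.get("t"),c.get("mount"))
print(o)
pickle.dump(d,open("d0.pkl","wb"))
E
```

```text
pics
scene 43.365214874176296 323.448771703549 200.38899407805508 0.95709375 [[ 0.75190368 -0.65913037  0.01371156]
 [-0.35671908 -0.42424217 -0.8323281 ]
 [ 0.55442976  0.62093939 -0.55411363]] [-0.3160242   0.28651218  1.40864057] None
side 51.59029560962192 324.70691572178043 194.41638239952314 0.99589453125 [[-0.9947204   0.10094553 -0.01847514]
 [ 0.08863693  0.7543921  -0.65041222]
 [-0.05171871 -0.64861588 -0.75935671]] [ 0.47498532 -0.01053194  1.46414155] None
wrist 58.677893585185664 327.7813030041686 202.26103151096393 0.99603125 None None [[-1.29607886e-03 -9.63268889e-01 -2.68535600e-01  6.80693092e-02]
 [ 9.99998993e-01 -1.40385530e-03  2.09330090e-04 -4.51069181e-04]
 [-5.78626289e-04 -2.68535058e-01  9.63269738e-01 -1.42536178e-01]
 [ 0.00000000e+00  0.00000000e+00  0.00000000e+00  1.00000000e+00]]
{'time': 0.1, 'joints': array([ 1.47467596e+00,  4.07745204e-02,  8.39230109e-02, -3.75869882e-04,
       -1.61552238e+00, -3.33700678e-01]), 'qvel': array([-0.00078913, -0.00107715,  0.00358841,  0.00171318,  0.00160218,
       -0.00094147]), 'tau': array([-4.64064200e-03, -3.69344044e+01,  3.48280835e+01,  6.95190892e+00,
       -4.62445314e-03,  5.58125151e-06]), 'position': array([0.24984553, 0.54518237, 0.23037898]), 'ee_rot': array([ 9.76996920e-01, -2.13251873e-01, -9.29514073e-05,  8.05471475e-04]), 'ft_force': array([-0.25407098, -0.0553468 ,  0.55299817]), 'moment': array([-0.02675929,  0.0159205 ,  0.0157344 ]), 'gripper_force': 0.0, 'opening': 0.08541190438777634}
```

View pics/scene0.png

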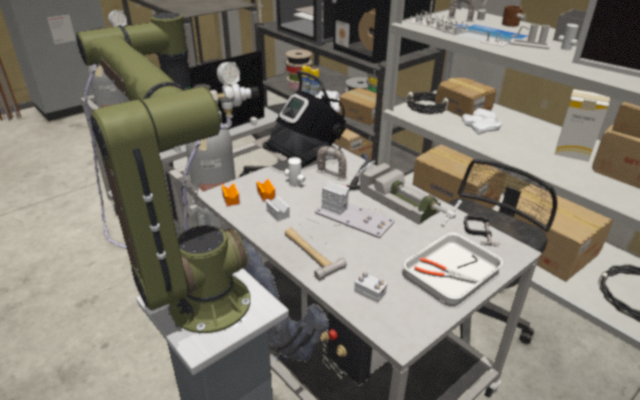

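View pics/side0.png

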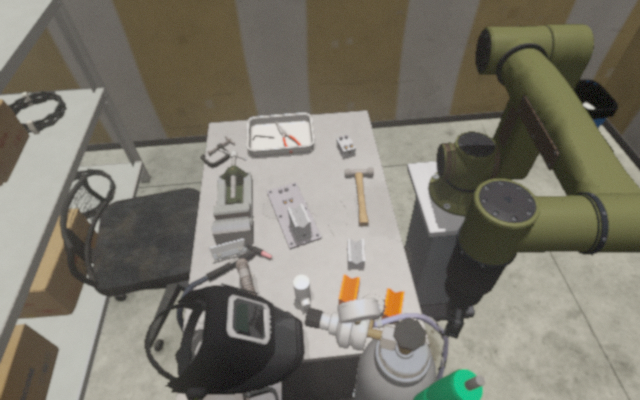

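Scene view: the grey vee block is at about (278,208). Its orange look-alikes are at (231,195) and (266,190). The loose studded riser is at (371,286). The fixture has its finished support at (335,198) and its bare studs around (375,222). The tee is at (294,170). In the side view, the vee is at (356,252), the riser at (346,145) and the fixture studs at (283,200).

```bash
cat >h.py <<'E'
import numpy as np,cv2
from scipy.spatial.transform import Rotation as Rn
def cam_pose(c,o):
    if "mount" in c and c.get("R") is None:
        T=np.eye(4);T[:3,:3]=Rn.from_quat(o["ee_rot"]).as_matrix();T[:3,3]=o["position"]
        M=T@c["mount"];return M[:3,:3],M[:3,3]
    R=np.array(c["R"]);return R.T,-R.T@np.array(c["t"])
def ray(c,o,uv):
    f=200/np.tan(np.radians(c["fovy"])/2);uv=np.atleast_2d(uv).astype(float)
    d=np.c_[(uv[:,0]-c["cx"])/f,(uv[:,1]-c["cy"])/f,np.ones(len(uv))]
    R,t=cam_pose(c,o);return d@R.T,t
def onplane(c,o,uv,z):
    d,t=ray(c,o,uv);return t+d*((z-t[2])/d[:,2])[:,None]
def bydepth(c,o):
    v,u=np.mgrid[:400,:640];d,t=ray(c,o,np.c_[u.ravel(),v.ravel()])
    P=t+d*c["z_map"].reshape(-1,1);P[c["z_map"].ravel()==0]=np.nan
    return P.reshape(400,640,3)
def quat(a):  # tool down, closing axis (tool y) at world angle a
    y=np.array([np.cos(a),np.sin(a),0]);z=np.array([0,0,-1.]);x=np.cross(y,z)
    return Rn.from_matrix(np.c_[x,y,z]).as_quat()
E
python3 - <<'E'
import pickle;from h import *
np.set_printoptions(precision=3,suppress=True)
d=pickle.load(open("d0.pkl","rb"))
for n,pts in(("scene",[(278,208),(371,286),(335,188),(375,222),(294,165)]),("side",[(356,252),(346,145),(299,215),(283,198),(301,283),(228,250)])):
    o,c=d[n];P=bydepth(c,o)
    for u,v in pts: print(n,u,v,np.nanmedian(P[v-2:v+3,u-2:u+3].reshape(-1,3),0))
E
```

```text
scene 278 208 [0.398 0.211 0.035]
scene 371 286 [ 0.358 -0.274  0.04 ]
scene 335 188 [0.576 0.119 0.088]
scene 375 222 [ 0.615 -0.042  0.012]
scene 294 165 [0.564 0.331 0.09 ]
side 356 252 [0.403 0.228 0.031]
side 346 145 [ 0.373 -0.235  0.045]
side 299 215 [0.568 0.106 0.085]
side 283 198 [ 0.62  -0.029  0.013]
side 301 283 [0.577 0.353 0.101]
side 228 250 [0.795 0.18  0.038]
```

View pics/wrist0.png

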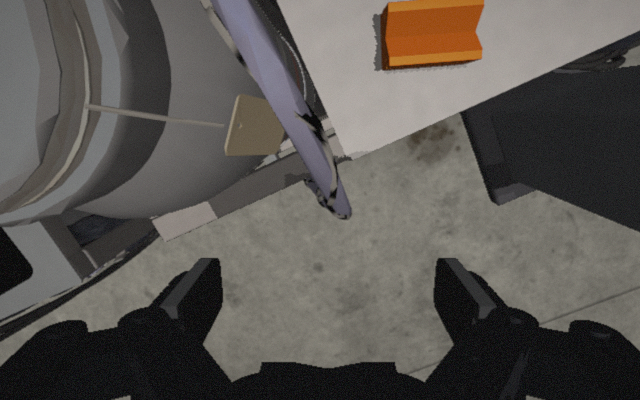

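Wrist view: one orange vee (a look-alike) at (433,33), with the table edge and the fingers at the bottom. Next I'll look from above at the vee, fixture and riser.

```bash
python3 - <<'E'
from bench import arm
import pickle;from h import *
np.set_printoptions(precision=3,suppress=True)
o=arm.get_obs();W={}
p=o["position"].copy();p[2]=0.30
arm.move_straight(p,feed=0.2)
for n,xy,a in(("vee",(0.42,0.21),None),("fix",(0.585,0.03),17),("ris",(0.38,-0.23),17)):
    cands=[17,197] if a is not None else list(range(0,360,30))
    best=None
    for A in cands:
        for z in (0.30,0.26):
            q=arm.inverse_kinematics((*xy,z),quat(np.radians(A)))
            if q is not None:
                s=np.abs(np.array(q)-arm.get_obs()["joints"]).max()
                print(n,A,z,np.array(q))
                if best is None or s<best[0]: best=(s,A,z)
                break
    _,A,z=best
    arm.move_ptp((*xy,z),quat(np.radians(A)))
    arm.pause(0.15)
    o=arm.get_obs();c=arm.read_camera("wrist");W[n]=(o,c)
    cv2.imwrite(f"pics/w_{n}.png",c["frame"][:,:,::-1]);print(n,A,o["time"],o["position"])
pickle.dump(W,open("d1.pkl","wb"))
i=np.vstack([np.hstack([cv2.resize(W[n][1]["frame"][:,:,::-1],(400,250)) for n in("vee","fix")]),np.hstack([cv2.resize(W["ris"][1]["frame"][:,:,::-1],(400,250)),np.zeros((250,400,3),np.uint8)])])
cv2.imwrite("pics/m1.png",i)
E
```

```text
vee 0 0.3 [ 0.895 -0.289 -0.089  0.    -1.771  2.246]
vee 30 0.3 [ 0.895 -0.289 -0.089  0.    -1.771  2.77 ]
vee 60 0.3 [ 0.895 -0.289 -0.089  0.    -1.771 -2.99 ]
vee 90 0.3 [ 0.895 -0.289 -0.089  0.    -1.771 -2.466]
vee 120 0.3 [ 0.895 -0.289 -0.089  0.    -1.771 -1.943]
vee 150 0.3 [ 0.895 -0.289 -0.089  0.    -1.771 -1.419]
vee 180 0.3 [ 0.895 -0.289 -0.089  0.    -1.771 -0.895]
vee 210 0.3 [ 0.895 -0.289 -0.089  0.    -1.771 -0.372]
vee 240 0.3 [ 0.895 -0.289 -0.089  0.    -1.771  0.152]
vee 270 0.3 [ 0.895 -0.289 -0.089  0.    -1.771  0.675]
vee 300 0.3 [ 0.895 -0.289 -0.089  0.    -1.771  1.199]
vee 330 0.3 [ 0.895 -0.289 -0.089  0.    -1.771  1.723]
vee 180 2.1917 [0.42  0.211 0.3  ]
fix 197 0.3 [ 0.393  0.021  0.19   0.    -1.74  -0.097]
fix 197 3.3583 [0.585 0.031 0.301]
ris 17 0.3 [-0.086 -0.358 -0.142  0.    -1.787 -2.759]
ris 197 0.3 [-0.086 -0.358 -0.142  0.    -1.787  0.383]
ris 197 4.8083 [ 0.381 -0.229  0.3  ]
```

View pics/m1.png

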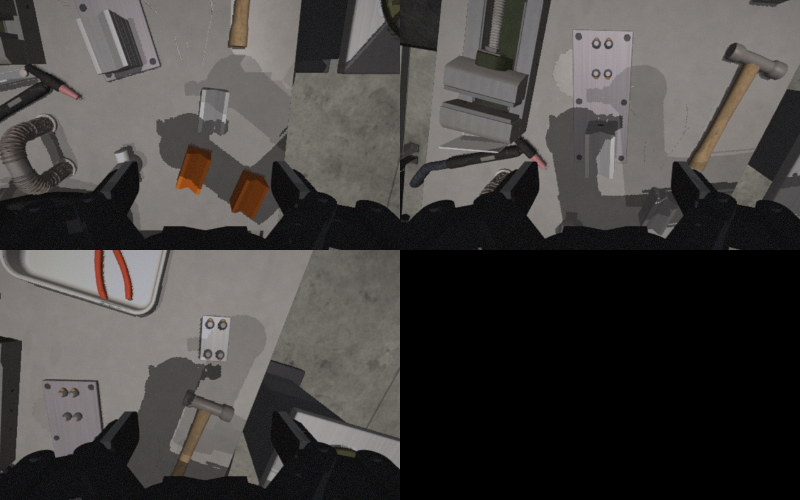

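Composite of wrist views, with pixels given in the full 640x400 frames. The grey vee is at (342,170), above the orange ones at (310,270) and (400,305). The plate studs are at about (322,95), with the finished vee at (320,240). The riser with its studs is at (345,142). Both wanted parts are confirmed, so I'll measure them by depth and colour.

```bash
cat >>h.py <<'E'
def rect(P,lo,hi,ctr,r,frame=None,sat=None):
    m=(P[...,2]>lo)&(P[...,2]<hi)&(np.hypot(P[...,0]-ctr[0],P[...,1]-ctr[1])<r)
    if sat is not None: m&=(frame.max(2).astype(int)-frame.min(2)<sat)
    m=cv2.morphologyEx(m.astype(np.uint8),cv2.MORPH_OPEN,np.ones((3,3),np.uint8))
    n,l,s,c=cv2.connectedComponentsWithStats(m);k=1+np.argmax(s[1:,4])
    q=P[l==k];R=cv2.minAreaRect((q[:,:2]*1000).astype(np.float32))
    (cx,cy),(w,h),a=R
    if w>h:w,h,a=h,w,a+90   # a: direction of the short side
    a=(a+90)%180-90
    return np.array([cx,cy,w,h,a,np.median(q[:,2])*1000,len(q)])
E
python3 - <<'E'
import pickle;from h import *
np.set_printoptions(precision=2,suppress=True)
W=pickle.load(open("d1.pkl","rb"))
for n in W: W[n]=(*W[n],bydepth(W[n][1],W[n][0]))
P=W["ris"][2];print("bench",np.nanmedian(P[200:240,340:420,2]))
for hw in(.004,.007):print("riser",rect(P,.040-hw,.040+hw,(.366,-.25),.07))
P=W["vee"][2]
for lo in(.015,.03,.036):print("vee",rect(P,lo,.055,(.40,.22),.07))
P=W["fix"][2];F=W["fix"][1]["frame"]
print("plate",rect(P,.006,.018,(.6,.03),.17)," sup",rect(P,.07,.105,(.572,.112),.08))
m=(P[...,2]>.018)&(P[...,2]<.035)&(np.hypot(P[...,0]-.62,P[...,1]+.04)<.06)
n,l,s,c=cv2.connectedComponentsWithStats(m.astype(np.uint8))
for k in range(1,n):
    if s[k,4]>8:print("stud",c[k],s[k,4],np.nanmedian(P[l==k],0)*1000)
o,c,P=W["ris"];m=(P[...,2]>.047)&(P[...,2]<.06)&(np.hypot(P[...,0]-.366,P[...,1]+.25)<.06)
n,l,s,cc=cv2.connectedComponentsWithStats(m.astype(np.uint8))
for k in range(1,n):
    if s[k,4]>8:print("rstud",cc[k],s[k,4],np.nanmedian(P[l==k],0)*1000)
i=[cv2.resize(W[n][1]["frame"][y:y+130,x:x+130,::-1],(400,400),interpolation=cv2.INTER_CUBIC) for n,y,x in(("fix",30,257),("ris",80,280))]
cv2.imwrite("pics/m2.png",np.hstack(i))
E
```

```text
bench -0.00022995970163258717
riser [ 371.28 -258.28   50.04   79.77   13.18   39.92 2435.  ]
riser [ 371.24 -258.09   50.04   80.19   13.18   39.93 2481.  ]
vee [ 405.21  227.66   50.02   80.11   -6.46   40.32 3055.  ]
vee [ 391.96  229.18   23.34   80.08   -6.46   41.26 1423.  ]
vee [ 389.09  229.5    17.58   80.08   -6.46   43.79 1048.  ]
plate [  591.73    35.64   110.23   259.6     15.58    11.97 15377.  ]  sup [ 570.29  112.96   49.98   81.51   15.55   91.91 3578.  ]
stud [313.69  68.87] 178 [630.74 -63.49  23.38]
stud [333.33  69.45] 176 [609.78 -69.27  23.31]
stud [312.95 117.81] 160 [616.45 -13.03  23.27]
stud [331.9  118.39] 158 [595.46 -18.73  23.32]
rstud [335.54 118.16] 178 [ 388.28 -281.66   51.27]
rstud [355.85 119.39] 184 [ 367.18 -286.7    51.28]
rstud [332.01 166.65] 162 [ 376.3  -230.8    51.57]
rstud [351.6  168.12] 159 [ 354.98 -235.55   51.53]
```

View pics/m2.png

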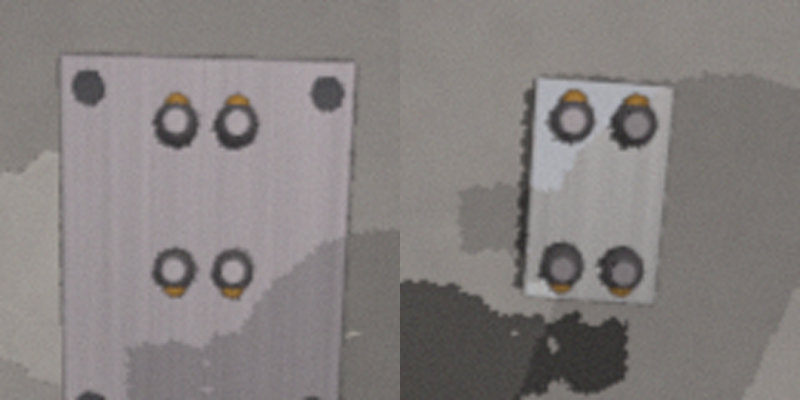

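The crop confirms it: plate studs left, the riser's four studs with brass balls right. All sizes agree with those given (50x80 at 40 mm, plate 110x260 at 12 mm, and the stud mean fits the plate centre). Now I'll grasp the riser and measure how it sits in the gripper.

```bash
python3 - <<'E'
from bench import arm
import pickle;from h import *
np.set_printoptions(precision=3,suppress=True)
q=quat(np.radians(13.18+180));x,y=.3713,-.2583
arm.move_ptp((x,y,.13),q)
arm.move_straight((x,y,.012),feed=.12)
print(arm.get_obs()["position"],arm.get_obs()["ft_force"])
arm.close_gripper();o=arm.get_obs();print(o["opening"],o["gripper_force"],o["position"],o["ft_force"],o["time"])
if o["opening"]>.045:
    arm.pause(.1);o=arm.get_obs();c=arm.read_camera("wrist");P=bydepth(c,o)
    print("in place",rect(P,.030,.046,(x,y),.06),o["position"],Rn.from_quat(o["ee_rot"]).as_euler("zyx",degrees=True))
    arm.move_straight((x,y,.14),feed=.12);arm.pause(.2)
    o=arm.get_obs();c=arm.read_camera("wrist");P=bydepth(c,o)
    print("lifted",rect(P,.158,.174,(x,y),.06),o["position"],o["ft_force"],o["opening"],o["time"],Rn.from_quat(o["ee_rot"]).as_euler("zyx",degrees=True))
    T=Rn.from_quat(o["ee_rot"]).as_matrix();L=(P-o["position"])@T
    m=(np.abs(L[...,2]+.028)<.006)&(np.abs(L[...,0])<.06)&(np.abs(L[...,1])<.05)
    r=rect(np.dstack([L[...,:2],m*1.0]),.5,2,(0,0),.1);print("tool frame rect",r)
    A=np.c_[L[m][:,:2],np.ones(m.sum())];s=np.linalg.lstsq(A,L[m][:,2],rcond=None)[0];print("plane in tool",s)
    cv2.imwrite("pics/g1.png",c["frame"][:,:,::-1])
E
```

```text
[ 0.372 -0.259  0.013] [ 0.022 -0.802  0.48 ]
0.04851103596927231 64.94459509849548 [ 0.372 -0.258  0.013] [-0.701  1.455  5.69 ] 7.1417
in place [  373.135  -263.061    71.656    76.486   -77.715    39.899 21436.   ] [ 0.372 -0.259  0.013] [ 76.816   0.051 179.967]
lifted [  372.64   -262.785    71.429    76.569   -78.153   166.546 21834.   ] [ 0.371 -0.258  0.139] [ 0.442 -0.767 -3.477] 0.048882141368350396 8.7083 [  76.823   -0.057 -179.986]
tool frame rect [    4.547    -0.45     71.106    76.585     0.093  1000.    21031.   ]
plane in tool [ 0.012 -0.001 -0.028]
```

View pics/g1.png

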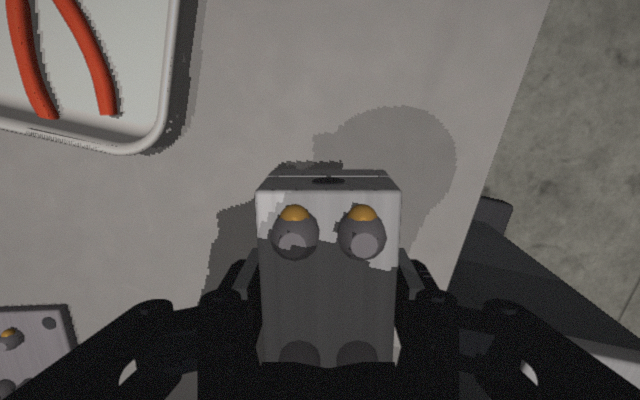

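Close view of the held riser: its front upper edge is at row 190 (columns 257–400) and its front studs are at (294,235) and (362,235). It is gripped square between the fingers. I'll measure its offset in the tool frame from the upper face, and check the target against the same camera.

```bash
cat >>h.py <<'E'
def held(c,o,ztop,stud=True):
    """front edge, side edges, stud centres of the held block, tool frame, mm"""
    P=bydepth(c,o);T=Rn.from_quat(o["ee_rot"]).as_matrix();L=(P-o["position"])@T
    top=(np.abs(L[...,2]-ztop)<.003)&(L[...,0]>.012)&(L[...,0]<.06)&(np.abs(L[...,1])<.028)
    q=L[top]*1000;b=np.round(q[:,1]);fe=[q[b==k,0].max() for k in range(-18,19) if (b==k).any()]
    r=np.round(q[:,0]);lo=[q[r==k,1].min() for k in range(26,38) if (r==k).any()];hi=[q[r==k,1].max() for k in range(26,38) if (r==k).any()]
    s=np.polyfit(range(len(fe)),fe,1)[0]
    print("front",np.median(fe),"side",np.median(lo),np.median(hi),"yaw",np.degrees(s),"z",np.median(q[:,2]))
    if stud:
        m=(L[...,2]<ztop-.010)&(L[...,2]>ztop-.017)&(L[...,0]>.01)&(L[...,0]<.06)&(np.abs(L[...,1])<.028)
        n,l,st,_=cv2.connectedComponentsWithStats(m.astype(np.uint8))
        for k in range(1,n):
            if st[k,4]>30:
                (a,b2),rad=cv2.minEnclosingCircle((L[l==k][:,:2]*1000).astype(np.float32));print("stud",a,b2,rad)
    return L
E
python3 - <<'E'
from bench import arm
import pickle;from h import *
np.set_printoptions(precision=3,suppress=True)
arm.pause(.05);o=arm.get_obs();c=arm.read_camera("wrist")
held(c,o,-.0275)
# go over the studs, seeing them ahead from a stand-off along the tool x axis first
yaw=np.radians(15.57);q=quat(yaw+np.pi);ax=Rn.from_quat(q).as_matrix()[:,0]
tgt=np.array([.6132,-.0413]);v=tgt-.11*ax[:2]
print(ax)
arm.move_ptp((*v,.14),q);arm.pause(.2)
o=arm.get_obs();c=arm.read_camera("wrist");P=bydepth(c,o);pickle.dump((o,c),open("d2.pkl","wb"))
held(c,o,-.0275)
m=(P[...,2]>.019)&(P[...,2]<.030)&(np.hypot(P[...,0]-tgt[0],P[...,1]-tgt[1])<.05)
n,l,s,cc=cv2.connectedComponentsWithStats(m.astype(np.uint8))
for k in range(1,n):
    if s[k,4]>30:print("stud",cc[k],s[k,4],np.nanmedian(P[l==k],0)*1000, ((P[l==k]-o["position"])@Rn.from_quat(o["ee_rot"]).as_matrix()).mean(0)*1000)
print(o["position"],o["time"],o["ft_force"])
cv2.imwrite("pics/g2.png",c["frame"][:,:,::-1])
E
```

```text
front 39.932594137736864 side -25.080857696131435 24.461390380531 yaw -0.08121040724560948 z -27.062520887204588
stud 26.166906356811523 10.38331127166748 6.860561847686768
stud 26.172273635864258 -11.329333305358887 6.745055198669434
stud 10.493389129638672 -26.373544692993164 1.6714566946029663
stud 10.53827953338623 25.86380386352539 2.10770320892334
[ 0.268 -0.963  0.   ]
front 39.98882498108872 side -25.09279915793457 24.494340800477616 yaw -0.050358579133545696 z -27.024515518924137
stud 26.439498901367188 -11.209518432617188 6.932277679443359
stud 26.251712799072266 10.452654838562012 6.744991779327393
stud 10.284782409667969 25.873645782470703 2.1214094161987305
stud 10.760968208312988 -26.283781051635742 1.6181893348693848
stud [311.028   4.493] 211 [629.015 -58.779  22.597] [130.226 -11.181 117.647]
stud [344.08    4.286] 199 [608.177 -64.565  22.572] [130.291  10.536 117.525]
stud [312.011  81.469] 439 [616.2   -12.623  23.57 ] [ 82.184 -11.137 116.895]
stud [343.411  81.462] 435 [595.377 -18.362  23.558] [ 82.163  10.575 116.942]
[0.584 0.064 0.14 ] 10.5 [ 0.345 -1.039 -3.203]
```

```bash
cat >>h.py <<'E'
def press(arm,xy,z0,z1,zhome,step=.001,feed=.015,fmax=32):
    """creep down from z0 to at most z1, stop on firm contact near home"""
    base=arm.get_obs()["ft_force"];z=z0
    while z>z1:
        z-=step;arm.move_straight((*xy,z),feed=feed);o=arm.get_obs();f=o["ft_force"]-base
        print("%.1f z %.2f  F %s M %s op %.2f t %.1f"%(z*1e3,o["position"][2]*1e3,np.round(f,1),np.round(o["moment"],2),o["opening"]*1e3,o["time"]))
        if f[2]>fmax or np.hypot(*f[:2])>15 or (f[2]>24 and o["position"][2]<zhome+.0015):print("STOP");break
    return z
E
python3 - <<'E'
from bench import arm
from h import *
yaw=np.radians(15.57);q=quat(yaw+np.pi);ty=Rn.from_quat(q).as_matrix()[:2,1]
xy=np.array([.61317,-.0413])+.00035*ty
arm.move_straight((*xy,.14),q,feed=.15)
arm.move_straight((*xy,.05),feed=.12);arm.pause(.2)
o=arm.get_obs();print(o["position"],xy,o["ft_force"],o["time"])
press(arm,xy,.05,.030,.0245)
E
```

```text
[ 0.61337243 -0.04131227  0.05102761] [ 0.61283284 -0.04139395] [ 0.74717545  0.31299962 -4.60412327] 12.5333
49.0 z 49.00  F [-0.4  0.   0.6] M [-0.01 -0.01 -0.01] op 48.80 t 12.8
48.0 z 47.87  F [ 0.  -0.2  1.2] M [-0.05  0.02 -0.03] op 48.47 t 13.0
47.0 z 46.88  F [ 0.1 -0.7  0.4] M [ 0.01 -0.06  0.03] op 49.18 t 13.3
46.0 z 45.89  F [-1.  -0.6  1.7] M [-0.03  0.01 -0.03] op 49.11 t 13.5
45.0 z 44.90  F [-1.5 -1.5  0.7] M [-0.04  0.03 -0.02] op 48.98 t 13.8
44.0 z 43.89  F [-0.3  0.2  0.1] M [-0.   -0.03  0.04] op 48.82 t 14.0
43.0 z 42.88  F [-0.6 -0.3  0.8] M [-0.01  0.02  0.01] op 49.00 t 14.3
42.0 z 41.89  F [-1.7 -0.7  0.5] M [-0.01 -0.01 -0.05] op 49.21 t 14.5
41.0 z 40.92  F [-0.9 -0.9  1.3] M [-0.   -0.04 -0.02] op 48.81 t 14.8
40.0 z 39.89  F [-1.  -0.2  0.7] M [-0.05 -0.08  0.07] op 49.02 t 15.0
39.0 z 38.87  F [-0.8  0.3  0. ] M [ 0.02  0.02 -0.03] op 48.99 t 15.3
38.0 z 37.88  F [-0.4  0.5  0.5] M [-0.08  0.03 -0.03] op 49.10 t 15.5
37.0 z 36.88  F [-0.4 -0.1  1. ] M [ 0.08 -0.02 -0.01] op 49.25 t 15.8
36.0 z 35.86  F [-1.  -0.8  0.4] M [-0.02 -0.02  0.03] op 48.91 t 16.0
35.0 z 34.86  F [-0.8 -0.1  0.8] M [-0.04 -0.04 -0.01] op 49.37 t 16.3
34.0 z 33.88  F [-0.  -0.7  1.2] M [-0.01 -0.01 -0.05] op 48.97 t 16.5
33.0 z 33.04  F [-1.1 -0.6  0.3] M [-0.06 -0.08  0.05] op 48.92 t 16.8
32.0 z 32.49  F [-1.2  0.1  3.5] M [-0.1   0.04  0.02] op 49.12 t 17.0
31.0 z 32.01  F [-2.4 -0.6  8.5] M [0.01 0.56 0.05] op 48.49 t 17.3
30.0 z 31.45  F [-1.8 -0.7 10.5] M [ 0.09  0.66 -0.01] op 48.65 t 17.5
```

```bash
python3 - <<'E'
from bench import arm
from h import *
yaw=np.radians(15.57);q=quat(yaw+np.pi);ty=Rn.from_quat(q).as_matrix()[:2,1]
xy=np.array([.61317,-.0413])+.00035*ty
press(arm,xy,.030,.019,.0245,fmax=40)
E
```

```text
29.0 z 30.70  F [0.2 0.6 0.2] M [ 0.11  0.43 -0.03] op 48.86 t 17.8
28.0 z 29.49  F [ 0.2  1.4 -0.6] M [ 0.16  0.22 -0.02] op 49.09 t 18.0
27.0 z 27.93  F [ 2.   0.7 -2.7] M [ 0.22 -0.48  0.05] op 48.91 t 18.3
26.0 z 26.16  F [ 4.5  1.2 -3. ] M [ 0.16 -1.27 -0.04] op 49.06 t 18.5
25.0 z 24.88  F [ 5.7  1.1 -4.1] M [ 0.21 -1.58 -0.03] op 48.91 t 18.8
24.0 z 24.77  F [ 2.9  1.1 -0.4] M [ 0.43 -0.76 -0.01] op 48.76 t 19.0
23.0 z 24.69  F [-0.8  2.8  3.7] M [ 0.64  0.34 -0.08] op 49.24 t 19.3
22.0 z 24.74  F [-2.3  3.3 10. ] M [ 0.94  1.33 -0.06] op 49.00 t 19.5
21.0 z 24.71  F [-5.   3.5 14.2] M [ 1.21  2.37 -0.22] op 49.22 t 19.8
20.0 z 24.66  F [-9.1  4.3 18.5] M [ 1.45  3.48 -0.2 ] op 49.17 t 20.0
19.0 z 24.66  F [-11.2   6.3  23.7] M [ 1.7   4.46 -0.21] op 49.39 t 20.3
```

```bash
python3 - <<'E'
from bench import arm
from h import *
import pickle
np.set_printoptions(precision=2,suppress=True)
yaw=np.radians(15.57);q=quat(yaw+np.pi);ty=Rn.from_quat(q).as_matrix()[:2,1]
xy=np.array([.61317,-.0413])+.00035*ty
arm.move_straight((*xy,.0245),feed=.02);print(arm.get_obs()["ft_force"])
arm.let_go();arm.pause(.1);print(arm.get_obs()["ft_force"],arm.get_obs()["position"])
arm.move_straight((*xy,.10),feed=.12)
arm.move_ptp((.585,.03,.30),q);arm.pause(.2)
o=arm.get_obs();c=arm.read_camera("wrist");P=bydepth(c,o);pickle.dump((o,c),open("d3.pkl","wb"))
print(o["time"],"riser",rect(P,.040,.056,(.613,-.041),.07),"plate",rect(P,.006,.018,(.6,.03),.17),"sup",rect(P,.07,.105,(.572,.112),.08))
m=(P[...,2]>.040)&(P[...,2]<.0565)&(np.hypot(P[...,0]-.6132,P[...,1]+.0413)<.05);p=P[m]-[.6132,-.0413,0]
cy,sy=np.cos(yaw),np.sin(yaw);a=p[:,0]*cy+p[:,1]*sy;b=-p[:,0]*sy+p[:,1]*cy
k=(abs(a)<24)&(abs(b)<.015);print("plane",np.linalg.lstsq(np.c_[a[k],b[k],0*a[k]+1],p[k,2],rcond=None)[0])
for lo,hi in((-.04,-.036),(-.015,.015),(.036,.04)):print(lo,np.median(p[(b>lo)&(b<hi),2])*1e3)
k=(P[...,2]<.018)&(P[...,2]>.006)&(np.hypot(P[...,0]-.6132,P[...,1]+.0413)<.08);print("plate z",np.median(P[k][:,2]))
m=(P[...,2]>.059)&(P[...,2]<.07)&(np.hypot(P[...,0]-.613,P[...,1]+.041)<.05)
n,l,s,cc=cv2.connectedComponentsWithStats(m.astype(np.uint8))
print("stud mean",np.mean([np.median(P[l==k],0) for k in range(1,n) if s[k,4]>30],0)*1e3,sum(s[1:,4]>30))
E
```

```text
[2.35 3.09 4.49]
[-0.5   0.37  0.17] [ 0.61 -0.04  0.02]
23.1167 riser [ 613.02  -40.54   50.07   79.99   15.65   52.42 2906.  ] plate [  591.84    35.94   110.4    259.19    15.52    11.98 12410.  ] sup [ 570.24  113.14   49.96   81.5    15.68   91.87 3592.  ]
plane [ 0.   -0.    0.05]
-0.04 52.497442439945445
-0.015 52.435493062332974
0.036 52.25245709078058
plate z 0.011989979332543033
stud mean [613.05 -41.23  63.9 ] 4
```

```bash
python3 - <<'E'
from h import *
import pickle
np.set_printoptions(precision=2,suppress=True)
o,c=pickle.load(open("d3.pkl","rb"));P=bydepth(c,o);yaw=np.radians(15.57);cy,sy=np.cos(yaw),np.sin(yaw)
def prof(P,ctr,yaw,A,B):
    cy,sy=np.cos(yaw),np.sin(yaw);a=(P[...,0]-ctr[0])*cy+(P[...,1]-ctr[1])*sy;b=-(P[...,0]-ctr[0])*sy+(P[...,1]-ctr[1])*cy
    k=(a>A[0])&(a<A[1])&(b>B[0])&(b<B[1]);return np.median(P[k][:,2])*1e3,k.sum()
f=(.5702,.1131);r=(.6131,-.0412)
for A in((-.023,-.019),(.019,.023)):
  for B in((-.036,-.02),(-.01,.01),(.02,.036)):print("vee top",A,B,prof(P,f,yaw,A,B)," riser",prof(P,r,yaw,A,B))
for B in((-.058,-.045),(.05,.075)):print("plate",prof(P,r,yaw,(-.05,.05),B),"bench L/R",prof(P,r,yaw,(-.09,-.062),B),prof(P,r,yaw,(.062,.09),B))
o,c=pickle.load(open("d1.pkl","rb"))["ris"];P=bydepth(c,o)
for B in((-.036,-.02),(-.01,.01),(.02,.036)):print("old riser",[prof(P,(.3713,-.2582),np.radians(13.2),A,B) for A in((-.023,-.019),(.019,.023))])
E
```

```text
vee top (-0.023, -0.019) (-0.036, -0.02) (np.float64(96.68031316435366), np.int64(52))  riser (np.float64(52.55750587078711), np.int64(65))
vee top (-0.023, -0.019) (-0.01, 0.01) (np.float64(96.84907886466986), np.int64(71))  riser (np.float64(52.422590361213636), np.int64(80))
vee top (-0.023, -0.019) (0.02, 0.036) (np.float64(96.9804968466636), np.int64(55))  riser (np.float64(52.43721381813107), np.int64(64))
vee top (0.019, 0.023) (-0.036, -0.02) (np.float64(96.76681561644362), np.int64(53))  riser (np.float64(52.4528807640725), np.int64(67))
vee top (0.019, 0.023) (-0.01, 0.01) (np.float64(96.85690272879083), np.int64(69))  riser (np.float64(52.49728271810012), np.int64(75))
vee top (0.019, 0.023) (0.02, 0.036) (np.float64(96.93519941856982), np.int64(51))  riser (np.float64(52.33637809568425), np.int64(58))
plate (np.float64(1.1261420196821692), np.int64(948)) bench L/R (np.float64(-0.04784786649775219), np.int64(299)) (np.float64(-0.1488957025077009), np.int64(289))
plate (np.float64(376.6251709486717), np.int64(23929)) bench L/R (np.float64(365.99960961448744), np.int64(6556)) (np.float64(363.11142602633885), np.int64(1164))
old riser [(np.float64(40.010156162318346), np.int64(47)), (np.float64(39.92131446837102), np.int64(56))]
old riser [(np.float64(378.1991471180321), np.int64(493)), (np.float64(39.78610867781241), np.int64(65))]
old riser [(np.float64(40.035180891662165), np.int64(48)), (np.float64(40.00505904738555), np.int64(49))]
```

The riser stands about 0.45 mm high, probably dragged up as the pads swung back on opening. I'll press it home from above with closed fingers, in the stud-free middle of its top face.

```bash
python3 - <<'E'
from bench import arm
from h import *
import pickle
np.set_printoptions(precision=2,suppress=True)
yaw=np.radians(15.57);q=quat(yaw+np.pi);xy=(.6131,-.0413)
arm.close_gripper()
arm.move_ptp((*xy,.09),q)
arm.move_straight((*xy,.056),feed=.06);arm.pause(.1);print(arm.get_obs()["position"],arm.get_obs()["opening"])
press(arm,xy,.056,.046,.050,feed=.02,fmax=32)
arm.move_straight((*xy,.10),feed=.1)
arm.move_ptp((.585,.03,.30),q);arm.pause(.2)
o=arm.get_obs();c=arm.read_camera("wrist");P=bydepth(c,o);pickle.dump((o,c),open("d4.pkl","wb"))
print(o["time"],"riser",rect(P,.040,.056,(.613,-.041),.07))
def prof(P,ctr,yaw,A,B):
    cy,sy=np.cos(yaw),np.sin(yaw);a=(P[...,0]-ctr[0])*cy+(P[...,1]-ctr[1])*sy;b=-(P[...,0]-ctr[0])*sy+(P[...,1]-ctr[1])*cy
    k=(a>A[0])&(a<A[1])&(b>B[0])&(b<B[1]);return np.median(P[k][:,2])*1e3
for A in((-.023,-.019),(.019,.023)):print([prof(P,(.6131,-.0412),yaw,A,B) for B in((-.036,-.02),(-.01,.01),(.02,.036))])
arm.let_go()
E
```

```text
[ 0.61 -0.04  0.06] -9.901118800299757e-05
55.0 z 55.08  F [-0.6 -0.8 -0. ] M [-0.01 -0.01  0.  ] op 0.04 t 25.9
54.0 z 53.91  F [ 0.3  0.3 -0.2] M [-0.01  0.04 -0.01] op 0.16 t 26.1
53.0 z 52.86  F [-0.4  0.5 -0.8] M [-0.01 -0.02  0.01] op 0.16 t 26.4
52.0 z 52.22  F [0.6 0.  1. ] M [-0.06 -0.19 -0.  ] op -0.13 t 26.6
51.0 z 52.16  F [-2.9 -0.1  4.9] M [ 0.24  0.79 -0.01] op 0.40 t 26.9
50.0 z 52.12  F [-6.1  1.8 10.5] M [ 0.56  1.67 -0.02] op 0.03 t 27.1
49.0 z 52.10  F [-8.9  2.7 13.9] M [ 0.75  2.6  -0.02] op 0.17 t 27.4
48.0 z 52.06  F [-10.3   3.4  17.7] M [ 0.97  3.5  -0.  ] op 0.51 t 27.6
47.0 z 52.08  F [-12.5   3.6  22. ] M [1.25 4.37 0.02] op -0.02 t 27.9
46.0 z 52.02  F [-15.1   4.6  26.7] M [ 1.58  5.33 -0.01] op 0.26 t 28.1
STOP
29.9 riser [ 613.05  -40.61   50.01   80.05   15.57   52.   2912.  ]
[np.float64(52.03812553994985), np.float64(52.103740818466136), np.float64(52.0999009135319)]
[np.float64(51.851583971502635), np.float64(52.04672948914813), np.float64(51.928924927495125)]
```

The riser now reads 52.0 mm all over, so it is home. Next is the vee block.

```bash
sed -i 's/for k in range(-18,19) if (b==k).any()\]/for k in K if (b==k).any()]/; s/def held(c,o,ztop,stud=True):/def held(c,o,ztop,stud=True,K=range(-18,19)):/' h.py; python3 - <<'E'
from bench import arm
from h import *
import pickle
np.set_printoptions(precision=4,suppress=True)
q=quat(np.radians(180-6.46));x,y=.4052,.2277
arm.move_ptp((x,y,.13),q)
arm.move_straight((x,y,.012),feed=.12)
print(arm.get_obs()["position"])
arm.close_gripper();o=arm.get_obs();print(o["opening"],o["gripper_force"],o["position"],o["time"])
if o["opening"]>.045:
    arm.move_straight((x,y,.17),feed=.15)
    q=quat(np.radians(180+15.57));arm.move_straight((.6131,-.0412,.17),q,feed=.2);arm.pause(.2)
    o=arm.get_obs();c=arm.read_camera("wrist")
    held(c,o,-.0325,False,[*range(-24,-17),*range(18,25)])
    print(o["position"],o["ft_force"],o["opening"],o["time"],Rn.from_quat(o["ee_rot"]).as_euler("zyx",degrees=True))
    cv2.imwrite("pics/g3.png",c["frame"][:,:,::-1])
E
```

```text
[0.4057 0.2281 0.0129]
0.049245382607287246 63.75247523188591 [0.4055 0.2281 0.0127] 33.5
front 40.38167262442225 side -25.14682784093183 24.464065563524244 yaw -0.43045031155732827 z -31.91310216879033
[ 0.613  -0.0407  0.1703] [ 0.3313 -0.3713 -2.5953] 0.0491640769300788 36.75 [  74.3947    0.0243 -179.9916]
```

View pics/g3.png

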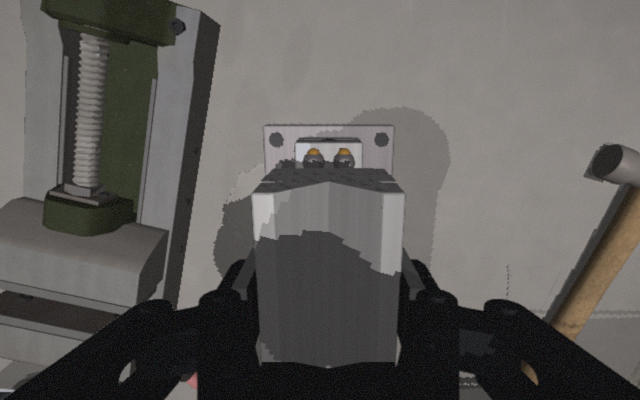

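Picture: the vee is held square, front edge at row 190, with the riser's studs at (314,158) and (344,158) centred beneath it. Next: lower and press.

```bash
python3 - <<'E'
from bench import arm
from h import *
q=quat(np.radians(180+15.57));T=Rn.from_quat(q).as_matrix()[:2]
xy=np.array([.61308,-.04125])+.00035*T[:,1]-.0003*T[:,0]
arm.move_straight((*xy,.082),q,feed=.12);arm.pause(.1)
o=arm.get_obs();print(o["position"],xy)
z=press(arm,xy,.082,.058,.0645,feed=.02,fmax=40)
E
```

```text
[ 0.61335787 -0.04102772  0.0833742 ] [ 0.61266232 -0.04105495]
81.0 z 81.28  F [ 0.2 -0.2  0.2] M [-0.08  0.01 -0.04] op 49.15 t 38.0
80.0 z 79.89  F [-0.   1.3  0.4] M [-0.04 -0.01 -0.03] op 49.14 t 38.3
79.0 z 78.85  F [-0.  -0.2 -0.8] M [ 0.02 -0.03 -0.03] op 49.41 t 38.5
78.0 z 77.89  F [-0.3 -0.3 -0.4] M [-0.02 -0.07 -0.02] op 49.08 t 38.8
77.0 z 76.86  F [ 0.3  0.5 -0.8] M [ 0.   -0.05  0.02] op 49.02 t 39.0
76.0 z 75.88  F [ 0.8 -0.4 -0.7] M [ 0.01 -0.03  0.03] op 49.33 t 39.3
75.0 z 74.89  F [-0.1 -0.2 -0.3] M [-0.02  0.01  0.06] op 48.79 t 39.5
74.0 z 73.86  F [ 0.7 -0.2 -0. ] M [-0.04 -0.02 -0.02] op 49.37 t 39.8
73.0 z 73.04  F [ 0.6 -0.1 -0.5] M [ 0.01 -0.06  0.01] op 49.16 t 40.0
72.0 z 72.46  F [-0.7  0.2  3.3] M [0.02 0.09 0.02] op 49.25 t 40.3
71.0 z 72.03  F [-0.9 -0.1  7. ] M [0.14 0.56 0.03] op 49.36 t 40.5
70.0 z 71.56  F [-1.2 -0.   9. ] M [ 0.15  0.7  -0.04] op 49.19 t 40.8
69.0 z 70.95  F [-2.1  0.2 11.3] M [ 0.27  0.66 -0.01] op 49.12 t 41.0
68.0 z 69.82  F [-0.5  0.8  9.9] M [ 0.24  0.27 -0.02] op 48.89 t 41.3
67.0 z 68.38  F [0.  1.  6.9] M [ 0.25 -0.09 -0.01] op 49.02 t 41.5
66.0 z 66.87  F [2.4 0.3 5.3] M [ 0.28 -0.61 -0.05] op 49.57 t 41.8
65.0 z 65.37  F [3.5 1.3 6.3] M [ 0.33 -1.22  0.02] op 49.03 t 42.0
64.0 z 64.71  F [3.9 0.6 7.8] M [ 0.34 -0.75 -0.03] op 49.36 t 42.3
63.0 z 64.69  F [ 1.3  2.4 12.1] M [ 0.56  0.1  -0.03] op 49.43 t 42.5
62.0 z 64.69  F [-1.   2.4 16.8] M [ 0.85  1.1  -0.07] op 49.48 t 42.8
61.0 z 64.65  F [-3.8  4.3 20.9] M [ 1.09  2.01 -0.14] op 49.32 t 43.0
60.0 z 64.64  F [-6.4  4.5 25.2] M [ 1.26  3.   -0.13] op 49.33 t 43.3
STOP
```

```bash
python3 - <<'E'
from bench import arm
from h import *
import pickle
np.set_printoptions(precision=2,suppress=True)
yaw=np.radians(15.57);q=quat(yaw+np.pi);xy=(.6131,-.0413)
arm.move_straight((*arm.get_obs()["position"][:2],.0635),feed=.02)
arm.let_go()
arm.move_straight((*xy,.135),q,feed=.12)
arm.close_gripper()
arm.move_straight((*xy,.101),feed=.08);arm.pause(.1)
press(arm,xy,.101,.068,.2,step=.0015,feed=.025,fmax=32)
arm.move_straight((*xy,.13),feed=.1)
arm.move_ptp((.585,.03,.30),q);arm.pause(.2)
o=arm.get_obs();c=arm.read_camera("wrist");P=bydepth(c,o);pickle.dump((o,c),open("d5.pkl","wb"))
def prof(P,ctr,A,B):
    cy,sy=np.cos(yaw),np.sin(yaw);a=(P[...,0]-ctr[0])*cy+(P[...,1]-ctr[1])*sy;b=-(P[...,0]-ctr[0])*sy+(P[...,1]-ctr[1])*cy
    k=(a>A[0])&(a<A[1])&(b>B[0])&(b<B[1]);return np.median(P[k][:,2])*1e3
for n,r in(("new",(.6131,-.0412)),("old",(.5702,.1131))):
  for A in((-.023,-.019),(.019,.023)):print(n,[prof(P,r,A,B) for B in((-.036,-.02),(-.01,.01),(.02,.036))])
print(rect(P,.07,.105,(.613,-.041),.075),rect(P,.07,.105,(.572,.112),.075))
print(o["time"])
cv2.imwrite("pics/end.png",c["frame"][:,:,::-1])
E
```

```text
99.5 z 99.67  F [-0.6  0.1 -0.6] M [-0.04 -0.01 -0.01] op 0.11 t 46.5
98.0 z 97.89  F [-0.2 -0.8  0.2] M [-0.    0.07 -0.01] op -0.34 t 46.8
96.5 z 96.33  F [-0.4 -0.3 -0.2] M [ 0.    0.04 -0.01] op 0.23 t 47.0
95.0 z 94.84  F [-1.3  0.3 -0. ] M [ 0.01 -0.05  0.01] op -0.00 t 47.2
93.5 z 93.35  F [-0.7  0.1  0.1] M [-0.04 -0.03  0.  ] op 0.00 t 47.5
92.0 z 91.85  F [-0.6  0.6  1.5] M [-0.05  0.02 -0.01] op 0.14 t 47.8
90.5 z 90.32  F [-0.6  0.6 -1. ] M [ 0.01 -0.02  0.02] op -0.04 t 48.0
89.0 z 88.85  F [-0.4  0.2  0. ] M [ 0.04 -0.02 -0.02] op 0.22 t 48.2
87.5 z 87.36  F [-0.2 -0.4  0.4] M [-0.02  0.03 -0.01] op -0.17 t 48.5
86.0 z 86.48  F [-0.1  0.3  1.6] M [-0.17 -0.16  0.02] op 0.15 t 48.8
84.5 z 86.23  F [-2.2  0.   6.7] M [ 0.02  0.62 -0.02] op 0.14 t 49.0
83.0 z 86.05  F [-4.9  0.5 12.1] M [ 0.35  1.46 -0.03] op -0.01 t 49.2
81.5 z 85.91  F [-7.9  2.  16.6] M [ 0.67  2.3  -0.05] op 0.14 t 49.5
80.0 z 85.82  F [-9.4  3.3 21.5] M [0.96 3.05 0.02] op 0.08 t 49.8
78.5 z 85.80  F [-11.5   4.4  26.3] M [1.29 3.59 0.03] op -0.35 t 50.0
STOP
new [np.float64(96.92718509623776), np.float64(96.84348421178251), np.float64(96.95229755833817)]
new [np.float64(96.97937792416514), np.float64(96.99577601009152), np.float64(96.98176251922469)]
old [np.float64(97.01355447503063), np.float64(nan), np.float64(nan)]
old [np.float64(96.89377511610536), np.float64(97.11298950166322), np.float64(nan)]
[ 613.95  -41.18   50.04   80.08   15.4    92.83 4782.  ] [ 575.08   96.01   45.98   49.94  -74.3    91.27 1831.  ]
51.6417
  return _methods._mean(a, axis=axis, dtype=dtype,
  ret = ret.dtype.type(ret / rcount)
```

View pics/end.png

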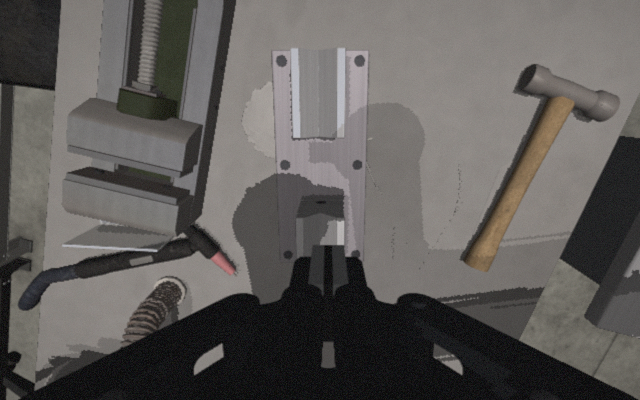

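The new support at (319,93) stands in line with the finished one at (320,228), with its top level at 97 mm. The robot is clear of everything, so I'm handing in.

```bash
python3 -c "
from bench import arm
print(arm.hand_in())"
```

```text
the job is handed in; nothing more can be done
None
```

The job is handed in: the riser and vee block are both pressed fully home, the riser's top measuring 52 mm and the vee's 97 mm, with the groove in line with the finished support and no move made near the tee (not re-imaged); 51.6 s on the robot's clock.

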